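# Slide the middle carton out of a tight row into the code reader's corner

### The job

Three small slide cartons lie end to end, touching, on the plate of the code reader. With the fingertips push the middle one straight out of the row until it bears flat against the bar of the aluminium fence, then slide it along the bar until its end bears against the grey reader block (not the white tally counter), and leave it there, flat against both. Each time keep pressing until you feel it bear with about 8 N for half a second, never push the carton with more than 15 N, slide it without lifting, and do not disturb the other two cartons or the tally counter.

Things in the scene. Friction and masses are not known exactly. Their poses are not given: they have to be found in the camera images.
- carton: the carton to move: the middle one of a row of three identical pale green cartons of microscope slides that lie end to end, touching; 29 mm (x) by 78 mm (y, along the row) by 30 mm high, about 0.08 to 0.15 kg. Dragging over the plate and leaning in take up 1 to 5 N of the push. Origin: centre of its underside. Its x points from the row square to the fence, its y along the row
- carton_left: the neighbour on the +y end of the carton, same size, axes and origin; must stay where it is (within 5 mm)
- carton_right: the neighbour on the -y end of the carton, same size, axes and origin; must stay where it is (within 5 mm)
- station: fixed grey plate, 150 mm (x) by 300 mm (y) by 6 mm thick, on which everything of the station stands. Origin: on its underside on the worktop, 65 mm from its row-side edge and 85 mm from its fence-side edge; x points from the row to the fence, y along both. The row's centre line is 45 mm on the -x side of the origin
- fence: fixed aluminium rail behind the row, 10 (x) by 290 (y) by 22 mm high, origin at the centre of its underside; before it, parallel, on two guide pins, the fence's bar, against which the carton goes: 10 mm thick, 160 long, 18 high, clamped at a setting that differs each run and is not measured: its face lies 15 to 39 mm on the -x side of the origin and must be felt for
- reader: the reader's fixed foot under its head, a grey block 78 (x) by 44 (y) by 40 mm high with dark windows in its +y and -y end faces, standing beside the bar's +y or -y end (differs each run). Origin: on the plate, 25 mm from the head's row side, 53 from its rail side. The head is clamped along y at a setting not measured: its middle within 12 mm of the origin; feel for it
- tally: white rounded hand tally counter, about 51 by 44 mm, 27 mm high, standing loose on the plate at the other end of the space between row and fence; about 50 mm of free length lies between it and the near end of the carton; must stay where it is (within 5 mm). Origin: centre of its underside

How it is judged:
By the outcome, as a careful person would: the job done as asked, in the order asked, and still so for the second after the job is handed in, with the robot touching nothing.
It also fails if it takes over 58 s, if anything falls off the work surface, if the arm or the gripper's body presses on something with over 40 N, if the wrist force passes 120 N, or if a joint passes its speed limit or range.

### The arm

A 7-joint arm with a two-finger parallel gripper is mounted at the origin on a cart in front of the work surface, level with it; the furniture and walls round the work are solid. World frame = base frame: x ahead of the robot, y to its left, z up, the work surface at z = 0. Lengths are in mm, angles in degrees, forces in N, time in s.
With the tool pointing down it reaches from about 350 to 775 mm from the base axis. Payload 3.1 kg.
Tool frame: the origin (TCP) lies at the centre of the arm's flange, where the gripper is bolted on; the fingertips stand 173 mm ahead of it and the grasp point (between the pads) lies 155 mm ahead of it; z points along the fingers, y is the direction in which the jaws open and shut (so a half turn about z gives the same grasp; the last joint's range is limited). The gripper opens to 85 mm and grips with 20 to 120 N. Pads are 22 mm wide; open, the fingers measure 114 mm over their backs; the gripper's body (76 mm by 85 mm) begins 54 mm behind the grasp point. The pads swing forward as they close: fully open they stand 13 mm farther back than shut.
Start: joints at [-77.905, 17.813, 0.802, 86.603, -0.252, 75.585, -1.558], TCP at [137.531, 532.539, 404.704] pointing down, gripper open.
Joint ranges: [-154.91, 154.91], [-16.99, 109.72], [-72.82, 74.43], [7.12, 147.25], [-82.49, 262.49], [11.32, 116.49], [-174.64, 174.64]. Speed limits (degrees/s): [159.86, 159.86, 180, 180, 180, 180, 180].

### API

Orientations are given as [roll, pitch, yaw] about the fixed x, y, z axes, in that order (R = Rz(yaw) Ry(pitch) Rx(roll)).
In Python, from bench import get_obs, grab_frame, hand_in, search_frame, cut_out, spot_point gives the robot as it stands.
- The arm moves only by the tool servo_tool, never from a script. Its arguments are lists of equal length, an entry for each row: "translation": the shift along the world's x, y, z in units of 25 mm (1.0 is 25 mm), a list of three; "turn": the turn, a rotation vector about the world's x, y, z in units of 5 degrees (1.0 is 5 degrees), a list of three. A call has 1 to 10 rows; each row is the pose to reach, as a shift and turn from the pose measured when the call began; what a row does not reach only later rows make up. A row lasts 1/10 s, in which the tool goes at most 50 mm and 8.59 degrees, less where a joint would pass 70% of its speed; a pose out of reach is approached as far as the arm can. A call with a gripper value outside its range is refused whole. "jaw" is the opening in per cent of the stroke, from 0 (shut) to 100 (fully open), set as the call begins (left out, the last holds). The fingers move at their own pace and stop on an object; "force" is the grip in N (left out, the last holds). Time passes only in rows, so rows that repeat a pose let the fingers close. It gives the time, the measured TCP pose, the force and the opening at its end, in the units of the state.
- get_obs(): the state, without advancing time (a new reading comes with each control period).
- grab_frame(name): name is "scene" or "top" or "wrist"; returns a dict with "image" (420x560x3 uint8, blue, green, red), "mtx" (3x3 intrinsics, pixels), "camera_from_world" (4x4, takes a point from world to camera coordinates); the wrist camera has in their place "mount" (4x4, takes a point from camera to tool coordinates, whose origin is the TCP and whose axes are the flange's). Camera axes: x right, y down, z forward; pixel columns grow to the right and rows downward; lengths in mm; the calibration is good to about 2 mm. A picture is of the moment at which its call begins: read the wrist's pose just before it. There is no depth.
- hand_in(): hands the job in, once; it reports no verdict.
Trained networks look in the newest picture that a camera, given by its name, has taken for a name from the list of things; names that differ only in an ending like _2 or _b are one class to them, and where a whole thing is asked for, a point or a joint stands for the part that bears it (a point fixed in the world has none). Each returns a list of dicts, best first, with "conf" (0 to 1); they miss things now and then, are a little off and sometimes report something else, mostly with a low value. They report only what shows in the picture. A call takes as long as a camera call.
- search_frame(camera, query): "xyz" ([x, y, z] in mm, in world coordinates, good to about 4 mm: the middle of the surface that is visible of it).
- cut_out(camera, query): "region" (420x560 bool, what is visible of it).
- spot_point(camera, query): "xyz" ([x, y, z] in mm, in world coordinates, good to about 4 mm: a listed point, or the origin of a listed thing).
The state is a dict: "time": time; "q": joint angles; "qvel": joint speeds; "effort": joint torques, N m; "position": TCP position; "tool_rot": TCP orientation; "wrist_force": force on the tool from outside, world axes, zero at the start; "wrist_torque": the same for the moment, N m; "gripper_width": opening from 0.0 (shut) to 1.0 (fully open).
Only numpy, scipy, OpenCV 4.12 (cv2) and the standard library are available. Lean on these libraries where they do the work, as an engineer would, in place of code of your own. Each camera call takes 0.05 s, during which the arm holds its last target. There are 200 camera calls.

## Working session

There is one attempt and no reset: what is moved stays moved. The work goes in short steps, Python scripts to look and compute and a tool call to move; the robot and the scene stay as the last step left them, time stands still between calls to the robot, and variables do not carry over. Pictures are saved under pics/ and viewed, about 8 in all and at most 12, crops included, and the job is handed in when it is done.

Besides the shell and the picture viewer there is one more tool, called after "Emit:" as a command line: name --argument value ..., lists and objects as JSON in quotes. servo_tool: Moves the arm, as the interface text tells. Its arguments: {"type":"object","properties":{"translation":{"type":"array"},"turn":{"type":"array"},"jaw":{"type":"number"},"force":{"type":"number"}},"required":["translation","turn"]}

```bash
mkdir -p pics; ls; cat > m.py <<'E'
import numpy as np, cv2
from bench import *
E
python3 - <<'E'
from m import *
o=get_obs(); print({k:np.round(v,3).tolist() for k,v in o.items()})
ims=[]
for c in ["scene","top"]:
    f=grab_frame(c); cv2.imwrite(f"pics/{c}0.png",f["image"])
    for n in ["carton","carton_left","carton_right","station","fence","reader","tally"]:
        for fn in (search_frame,spot_point):
            r=fn(c,n); print(c,n,fn.__name__,[(np.round(a["xyz"],0).tolist(),round(a["conf"],2)) for a in r[:4]])
E
```

```text
pics
{'time': 0.0, 'q': [-77.904, 17.86, 0.803, 86.694, -0.252, 75.584, -1.558], 'qvel': [0.036, -0.013, -0.017, -0.066, 0.089, -0.084, -0.049], 'effort': [-0.0, -37.991, 0.146, -23.059, 0.012, 0.013, -0.0], 'position': [137.472, 532.201, 403.608], 'tool_rot': [-179.864, 0.006, 165.518], 'wrist_force': [0.66, -0.089, 0.627], 'wrist_torque': [-0.027, 0.013, -0.0], 'gripper_width': 1.001}
scene carton call [([476.0, 46.0, 37.0], 0.74)]
scene carton call [([485.0, 42.0, 11.0], 0.84)]
scene carton_left call [([492.0, 125.0, 34.0], 0.83)]
scene carton_left call [([497.0, 125.0, 5.0], 0.6)]
scene carton_right call [([456.0, -29.0, 36.0], 0.63), ([503.0, -67.0, 30.0], 0.59)]
scene carton_right call [([464.0, -33.0, 3.0], 0.76)]
scene station call [([528.0, 54.0, 11.0], 0.86)]
scene station call [([524.0, 38.0, 4.0], 0.77)]
scene fence call [([574.0, 13.0, 18.0], 0.57)]
scene fence call [([594.0, 15.0, 6.0], 0.69)]
scene reader call [([491.0, 128.0, 37.0], 0.67), ([552.0, 161.0, 52.0], 0.56)]
scene reader call [([551.0, 148.0, 10.0], 0.94)]
scene tally call [([502.0, -69.0, 33.0], 0.77)]
scene tally call [([504.0, -77.0, 8.0], 0.82)]
top carton call [([481.0, 44.0, 37.0], 0.9)]
top carton call [([481.0, 44.0, 9.0], 0.66)]
top carton_left call [([498.0, 121.0, 35.0], 0.96)]
top carton_left call []
top carton_right call [([464.0, -28.0, 38.0], 0.87), ([570.0, 153.0, 50.0], 0.21)]
top carton_right call [([463.0, -30.0, 9.0], 0.91)]
top station call [([533.0, 24.0, 3.0], 0.65), ([497.0, 124.0, 34.0], 0.56)]
top station call [([524.0, 36.0, 2.0], 0.81)]
top fence call [([579.0, 21.0, 28.0], 0.61)]
top fence call [([596.0, 21.0, 5.0], 0.66)]
top reader call [([566.0, 152.0, 52.0], 0.74)]
top reader call [([554.0, 147.0, 14.0], 0.67)]
top tally call [([507.0, -75.0, 30.0], 0.61), ([569.0, 151.0, 53.0], 0.21)]
top tally call [([506.0, -80.0, 5.0], 0.57)]
```

View pics/top0.png

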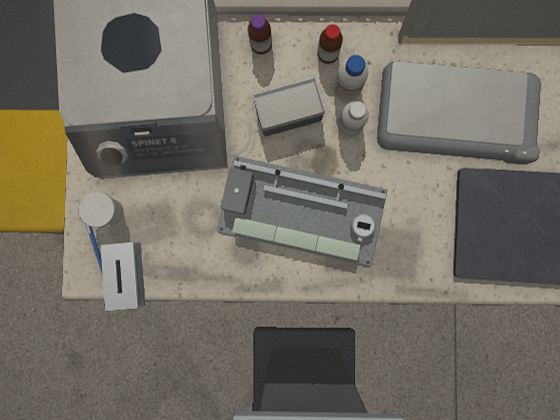

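View pics/scene0.png

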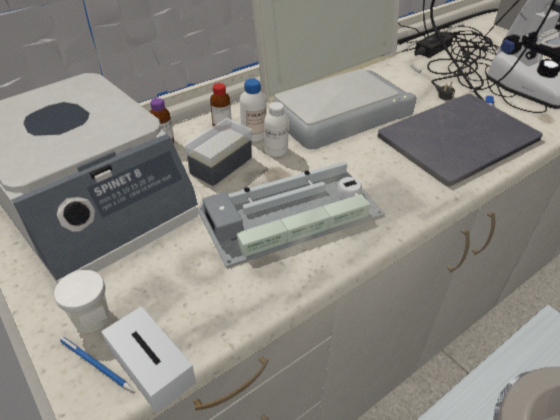

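The reader is at the +y end of the row (top px ~(237,190)). The tally is at the -y end (~(362,226)), and the cartons run from (232,228) to (360,255), so the station yaw is about -13°. Next I'll move above the station for a close wrist view.

Emit:
servo_tool --translation '[[1.1,-1.5,0],[2.2,-3,0],[3.3,-4.5,0],[4.4,-6,0],[5.5,-7.5,0],[6.6,-9,0],[7.7,-10.5,0],[8.8,-12,0],[9.9,-13.5,0],[11,-15,0]]' --turn '[[0,0,0.3],[0,0,0.3],[0,0,0.3],[0,0,0.3],[0,0,0.3],[0,0,0.3],[0,0,0.3],[0,0,0.3],[0,0,0.3],[0,0,0.3]]' --jaw 25

```text
time: 2.5
position: [413.3, 155.8, 405.1]
tool_rot: [179.9, 0.0, 167.0]
wrist_force: [0.2, 0.2, -0.5]
gripper_width: 0.251
```

Emit:
servo_tool --translation '[[1.2,-1.5,0],[2.4,-3,0],[3.2,-4.3,0],[3.5,-5.0,0],[3.5,-5.0,0],[3.5,-5.0,0],[3.5,-5.0,0]]' --turn '[[0,0,0],[0,0,0],[0,0,0],[0,0,0],[0,0,0],[0,0,0],[0,0,0]]'

```text
time: 3.2
position: [500.3, 32.7, 405.0]
tool_rot: [179.9, -0.0, 167.2]
wrist_force: [0.3, 0.4, -0.9]
gripper_width: 0.252
```

```bash
cat >> m.py <<'E'
from scipy.spatial.transform import Rotation as Ro
def wcam(f,o):
    T=np.eye(4);T[:3,:3]=Ro.from_euler('xyz',o["tool_rot"],degrees=True).as_matrix();T[:3,3]=o["position"]
    return T@np.array(f["mount"])   # world from cam
def pix2w(f,W,uv,z):
    uv=np.atleast_2d(uv).astype(float); d=np.c_[uv,np.ones(len(uv))]@np.linalg.inv(f["mtx"]).T@W[:3,:3].T
    return W[:3,3]+d*((z-W[2,3])/d[:,2])[:,None]
E
python3 - <<'E'
from m import *
o=get_obs(); f=grab_frame("wrist"); W=wcam(f,o); im=f["image"]; cv2.imwrite("pics/w1.png",im)
import pickle; pickle.dump((o,f),open("w1.pkl","wb"))
print(np.round(W,2).tolist())
for n,z in [("carton",36),("carton_left",36),("carton_right",36),("station",6),("fence",28),("reader",46),("tally",33)]:
    r=cut_out("wrist",n)
    if not r: print(n,"none"); continue
    c=max(cv2.findContours(r[0]["region"].astype(np.uint8),0,1)[0],key=cv2.contourArea)
    b=cv2.boxPoints(cv2.minAreaRect(c)); P=pix2w(f,W,b,z)
    e=P[1]-P[0]; print(n,round(r[0]["conf"],2),b.round().tolist(),P[:,:2].round(1).tolist(),np.round([np.linalg.norm(P[1]-P[0]),np.linalg.norm(P[2]-P[1]),np.degrees(np.arctan2(e[1],e[0]))],1))
    s=spot_point("wrist",n); print("   spot",[(np.round(a["xyz"],0).tolist(),round(a["conf"],2)) for a in s[:2]])
E
```

```text
[[0.22, 0.92, 0.31, 419.97], [0.98, -0.21, -0.07, 52.16], [0.0, 0.32, -0.95, 374.92], [0.0, 0.0, 0.0, 1.0]]
carton 0.76 [[246.0, 139.0], [327.0, 137.0], [328.0, 171.0], [246.0, 174.0]] [[456.9, 12.4], [471.9, 87.3], [504.4, 82.3], [488.9, 5.0]] [76.5 32.9 78.7]
   spot [([480.0, 48.0, 8.0], 0.62)]
carton_left 0.89 [[326.0, 137.0], [410.0, 137.0], [410.0, 171.0], [326.0, 171.0]] [[471.6, 86.6], [489.1, 163.6], [521.7, 160.1], [503.6, 80.7]] [79.  32.8 77.1]
   spot [([500.0, 119.0, 6.0], 0.6)]
carton_right 0.98 [[163.0, 140.0], [246.0, 138.0], [246.0, 172.0], [164.0, 174.0]] [[439.9, -63.5], [455.5, 12.7], [487.2, 5.3], [471.2, -73.3]] [77.8 32.5 78.5]
   spot [([467.0, -32.0, 6.0], 0.89)]
station 0.74 [[140.0, 134.0], [432.0, 129.0], [434.0, 245.0], [142.0, 250.0]] [[430.8, -94.5], [491.7, 196.1], [622.2, 187.0], [554.6, -137.0]] [296.9 130.8  78.2]
   spot [([526.0, 35.0, 2.0], 0.61)]
fence 0.59 [[152.0, 223.0], [400.0, 218.0], [401.0, 263.0], [153.0, 267.0]] [[519.0, -104.4], [571.7, 147.4], [623.6, 142.3], [568.6, -120.9]] [257.3  52.1  78.2]
   spot [([595.0, 21.0, 5.0], 0.91)]
reader 0.58 [[377.0, 259.0], [387.0, 171.0], [443.0, 177.0], [434.0, 265.0]] [[603.1, 114.5], [513.7, 135.6], [531.3, 187.0], [622.9, 170.3]] [ 91.9  54.4 166.7]
   spot [([550.0, 149.0, 11.0], 0.57)]
tally 0.77 [[144.0, 210.0], [170.0, 171.0], [207.0, 196.0], [181.0, 235.0]] [[503.2, -106.3], [470.4, -67.5], [502.7, -39.3], [537.5, -78.1]] [ 50.9  42.8 130.2]
   spot [([502.0, -84.0, 8.0], 0.88)]
```

View pics/w1.png

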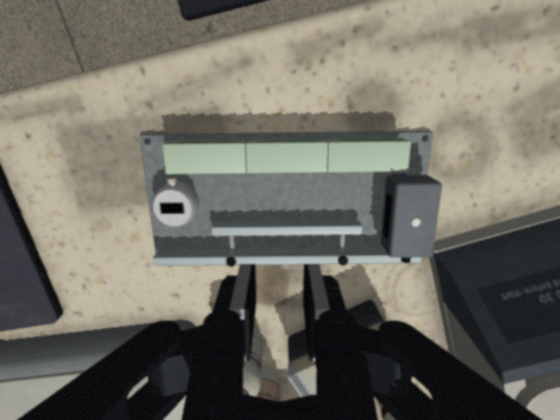

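The wrist view shows the row from (165,158) to (410,155) with seams at x≈246 and 328. The bar's face is at y≈227, the tally at (173,206) and the reader's near face at x≈388. Next I'll refine the edges at sub-pixel level.

```bash
python3 - <<'E'
from m import *
import pickle; o,f=pickle.load(open("w1.pkl","rb")); W=wcam(f,o); im=f["image"]; g=cv2.cvtColor(im,cv2.COLOR_BGR2GRAY).astype(float); g=cv2.GaussianBlur(g,(0,0),.8)
def edge(cols,r0,r1,sgn):
    pts=[]
    for c in cols:
        d=sgn*np.gradient(g[:,c])[r0:r1]; i=int(d.argmax())
        if 0<i<len(d)-1:
            a,b,e=d[i-1:i+2]; i+=0.5*(a-e)/(a-2*b+e)
        pts.append((c,r0+i))
    pts=np.array(pts)
    for _ in range(3):
        p=np.polyfit(pts[:,0],pts[:,1],1); r=np.abs(np.polyval(p,pts[:,0])-pts[:,1]); pts=pts[r<max(.5,2*np.median(r))]
    return p,len(pts)
for n,cols,r0,r1,s,z in [("row far top",range(200,405),165,180,-1,36),("row near bottom",range(170,405),132,150,1,6),("bar near",range(215,355),218,231,1,24),("plate near",range(165,410),124,138,-1,6),("rail near",range(165,370),250,262,1,28)]:
    p,k=edge(cols,r0,r1,s); u=np.array([cols[0],cols[-1]]); P=pix2w(f,W,np.c_[u,np.polyval(p,u)],z); e=P[1]-P[0]
    print(n,k,p.round(4),P.round(1).tolist(),"yaw",round(np.degrees(np.arctan2(e[1],e[0]))-90,2))
print(g[150:170,238:254].mean(0).round(),g[150:170,320:336].mean(0).round(),g[150:168,158:172].mean(0).round(),g[150:168,402:416].mean(0).round())
print(g[130:180,285:300].mean(1).round().tolist())
big=cv2.resize(im[120:280,130:450],None,fx=2.5,fy=2.5,interpolation=cv2.INTER_CUBIC); cv2.imwrite("pics/w1c.png",big)
for uv,z in [((246,157),36),((327.5,157),36),((388,190),46)]: print(uv,pix2w(f,W,uv,z).round(1))
E
```

```text
row far top 191 [-1.080000e-02  1.753294e+02] [[478.5, -38.8, 36.0], [520.4, 154.4, 36.0]] yaw -12.24
row near bottom 235 [-1.110000e-02  1.455045e+02] [[447.1, -67.8, 6.0], [497.9, 167.0, 6.0]] yaw -12.22
bar near 140 [-1.110000e-02  2.296103e+02] [[539.9, -43.5, 24.0], [571.0, 99.9, 24.0]] yaw -12.21
plate near 208 [-1.090000e-02  1.348734e+02] [[435.8, -69.4, 6.0], [488.4, 173.2, 6.0]] yaw -12.23
rail near 161 [-1.070000e-02  2.590788e+02] [[560.0, -104.5, 28.0], [606.5, 109.8, 28.0]] yaw -12.24
[187. 187. 187. 187. 187. 182. 171. 158. 156. 165. 174. 178. 179. 179.
 179. 179.] [187. 186. 187. 187. 185. 180. 168. 156. 157. 168. 177. 180. 181. 181.
 181. 181.] [115. 115. 115. 117. 122. 132. 148. 163. 172. 176. 177. 177. 177. 177.] [184. 184. 184. 184. 181. 171. 151. 120.  91.  73.  67.  66.  66.  66.]
[106.0, 98.0, 84.0, 73.0, 68.0, 67.0, 67.0, 68.0, 69.0, 69.0, 72.0, 85.0, 112.0, 143.0, 164.0, 173.0, 175.0, 176.0, 176.0, 177.0, 177.0, 178.0, 179.0, 179.0, 179.0, 180.0, 181.0, 181.0, 182.0, 182.0, 183.0, 184.0, 184.0, 185.0, 186.0, 186.0, 187.0, 187.0, 188.0, 188.0, 186.0, 176.0, 156.0, 135.0, 123.0, 119.0, 118.0, 118.0, 118.0, 118.0]
(246, 157) [[473.1   8.6  36. ]]
(327.5, 157) [[490.5  84.6  36. ]]
(388, 190) [[532.6 134.4  46. ]]
```

View pics/w1c.png

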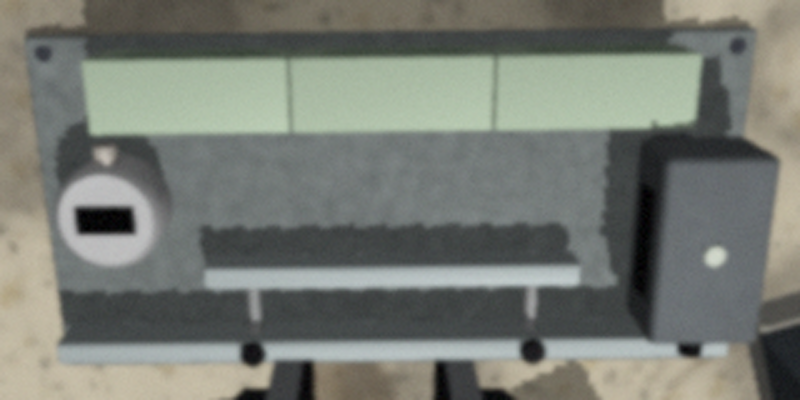

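Emit:
servo_tool --translation '[[-1.1,0.43,0],[-2.19,0.87,-1],[-2.19,0.87,-2.8],[-2.19,0.87,-4.6],[-2.19,0.87,-6.3],[-2.19,0.87,-7.7],[-2.19,0.87,-8.5],[-2.19,0.87,-8.8],[-2.19,0.87,-8.8],[-2.19,0.87,-8.8]]' --turn '[[0,0,0.12],[0,0,0.12],[0,0,0.12],[0,0,0.12],[0,0,0.12],[0,0,0.12],[0,0,0.12],[0,0,0.12],[0,0,0.12],[0,0,0.12]]' --jaw 30

```text
time: 4.95
position: [446.9, 52.5, 186.1]
tool_rot: [179.9, 0.2, 167.6]
wrist_force: [-0.2, -0.0, 0.7]
gripper_width: 0.297
```

```bash
cat >> m.py <<'E'
ex=np.array([.9773,-.2118]);ey=np.array([.2118,.9773])
def st():
    o=get_obs();p=o["position"];F=np.array(o["wrist_force"]);print("t",round(o["time"],2),"s,t,z",round(p[:2]@ex,1),round(p[:2]@ey,1),round(p[2],1),"rot",np.round(o["tool_rot"],2).tolist(),"F s,t,z",np.round([F[:2]@ex,F[:2]@ey,F[2]],1).tolist(),"w",round(o["gripper_width"],3),"Tz",np.round(o["wrist_torque"],2).tolist())
E
sed -i 's/p=o\["position"\]/p=np.array(o["position"])/' m.py
python3 - <<'E'
from m import *
st(); o=get_obs(); f=grab_frame("wrist"); cv2.imwrite("pics/w2.png",f["image"]); 
E
```

```text
t 4.95 s,t,z 425.6 146.0 186.1 rot [179.88, 0.16, 167.62] F s,t,z [-0.2, -0.1, 0.7] w 0.297 Tz [0.01, 0.02, 0.01]
```

View pics/w2.png

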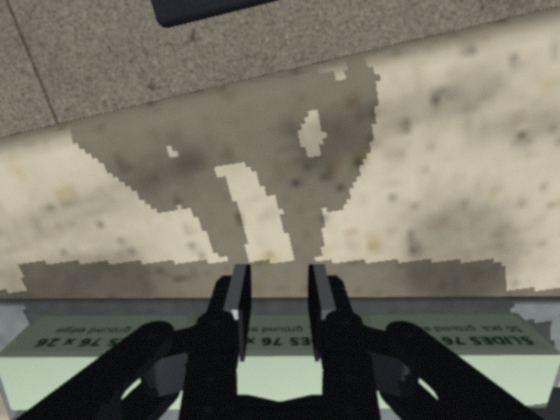

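Emit:
servo_tool --translation '[[0.13,0.037,0],[0.248,0.012,0],[0.365,-0.014,0],[0.444,-0.031,0],[0.522,-0.048,0],[0.6,-0.065,0]]' --turn '[[0,0,0.03],[0,0,0.03],[0,0,0.03],[0,0,0.03],[0,0,0.03],[0,0,0.03]]'

```text
time: 5.6
position: [461.8, 50.9, 186.3]
tool_rot: [179.9, 0.1, 167.8]
wrist_force: [-1.6, 0.7, 1.0]
gripper_width: 0.303
```

```bash
python3 -c "from m import *;st()"
```

```text
t 5.6 s,t,z 440.6 147.6 186.3 rot [179.87, 0.14, 167.78] F s,t,z [-1.7, 0.4, 1.0] w 0.303 Tz [0.06, 0.29, -0.01]
```

Emit:
servo_tool --translation '[[0.176,-0.038,0],[0.352,-0.076,0],[0.528,-0.114,0],[0.704,-0.153,0],[0.88,-0.191,0],[1.056,-0.229,0],[1.232,-0.267,0],[1.408,-0.305,0],[1.584,-0.343,0],[1.76,-0.381,0]]' --turn '[[0,0,0],[0,0,0],[0,0,0],[0,0,0],[0,0,0],[0,0,0],[0,0,0],[0,0,0],[0,0,0],[0,0,0]]'

```text
time: 6.6
position: [506.2, 41.4, 186.2]
tool_rot: [179.9, 0.1, 167.8]
wrist_force: [0.1, -0.4, -1.3]
gripper_width: 0.302
```

```bash
python3 - <<'E'
from m import *
st()
o=get_obs(); f=grab_frame("wrist"); cv2.imwrite("pics/w3.png",f["image"])
f=grab_frame("top"); cv2.imwrite("pics/t3.png",cv2.resize(f["image"][140:280,200:410],None,fx=3,fy=3))
E
```

```text
t 6.6 s,t,z 485.9 147.6 186.2 rot [179.87, 0.14, 167.79] F s,t,z [0.2, -0.4, -1.3] w 0.302 Tz [0.04, 0.16, -0.01]
```

View pics/t3.png

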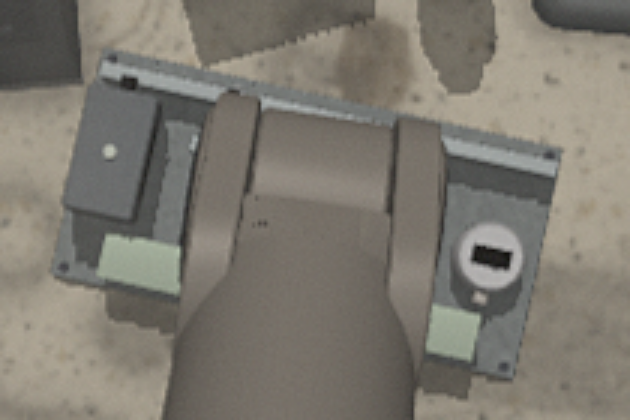

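Emit:
servo_tool --translation '[[0.078,-0.017,0],[0.156,-0.034,0],[0.235,-0.051,0],[0.254,-0.055,0],[0.274,-0.06,0],[0.293,-0.064,0]]' --turn '[[0,0,0],[0,0,0],[0,0,0],[0,0,0],[0,0,0],[0,0,0]]'

```text
time: 7.3
position: [513.9, 39.6, 186.4]
tool_rot: [179.9, 0.2, 167.8]
wrist_force: [-1.0, 0.7, -0.1]
gripper_width: 0.297
```

```bash
python3 -c "from m import *;st()"
```

```text
t 7.3 s,t,z 493.9 147.5 186.4 rot [179.87, 0.21, 167.76] F s,t,z [-1.1, 0.4, -0.1] w 0.297 Tz [0.02, 0.15, -0.01]
```

Emit:
servo_tool --translation '[[0.02,-0.004,0],[0.039,-0.0085,0]]' --turn '[[0,0,0],[0,0,0]]'

```text
time: 7.5
position: [514.9, 39.4, 186.4]
tool_rot: [179.9, 0.2, 167.8]
wrist_force: [-0.2, -0.4, 0.6]
gripper_width: 0.3
```

```bash
python3 -c "from m import *;st()"
```

```text
t 7.5 s,t,z 494.8 147.6 186.4 rot [179.87, 0.2, 167.77] F s,t,z [-0.1, -0.5, 0.6] w 0.3 Tz [0.01, 0.17, -0.01]
```

Emit:
servo_tool --translation '[[0.02,-0.004,0],[0.039,-0.0085,0]]' --turn '[[0,0,0],[0,0,0]]'

```text
time: 7.7
position: [515.9, 39.2, 186.4]
tool_rot: [179.9, 0.2, 167.8]
wrist_force: [-0.9, 0.5, -0.2]
gripper_width: 0.301
```

```bash
python3 -c "from m import *;st()"
```

```text
t 7.7 s,t,z 495.8 147.6 186.4 rot [179.87, 0.2, 167.77] F s,t,z [-1.0, 0.3, -0.2] w 0.301 Tz [-0.02, 0.17, 0.01]
```

Emit:
servo_tool --translation '[[0.02,-0.004,0],[0.039,-0.0085,0]]' --turn '[[0,0,0],[0,0,0]]'

```text
time: 7.9
position: [516.3, 39.1, 186.3]
tool_rot: [179.9, 0.1, 167.8]
wrist_force: [-3.8, -0.2, 2.6]
gripper_width: 0.303
```

```bash
python3 -c "from m import *;st()"
```

```text
t 7.9 s,t,z 496.3 147.6 186.3 rot [179.87, 0.09, 167.78] F s,t,z [-3.7, -1.0, 2.6] w 0.303 Tz [0.16, 0.69, 0.05]
```

Emit:
servo_tool --translation '[[0.02,-0.004,0],[0.039,-0.0085,0]]' --turn '[[0,0,0],[0,0,0]]'

```text
time: 8.1
position: [516.7, 39.0, 186.2]
tool_rot: [179.9, -0.0, 167.8]
wrist_force: [-5.2, 0.9, 3.5]
gripper_width: 0.301
```

```bash
python3 -c "from m import *;st()"
```

```text
t 8.1 s,t,z 496.7 147.6 186.2 rot [179.87, -0.04, 167.79] F s,t,z [-5.3, -0.2, 3.5] w 0.301 Tz [0.15, 0.86, 0.02]
```

Emit:
servo_tool --translation '[[0.05,-0.011,0],[0.06,-0.013,0],[0.07,-0.015,0]]' --turn '[[0,0,0],[0,0,0],[0,0,0]]'

```text
time: 8.4
position: [517.3, 39.0, 186.0]
tool_rot: [179.9, -0.3, 167.8]
wrist_force: [-5.6, 1.9, 6.1]
gripper_width: 0.299
```

```bash
python3 -c "from m import *;st()"
```

```text
t 8.4 s,t,z 497.3 147.7 186.0 rot [179.87, -0.26, 167.81] F s,t,z [-5.8, 0.7, 6.1] w 0.299 Tz [0.22, 1.28, 0.02]
```

Emit:
servo_tool --translation '[[0.06,-0.013,0.01],[0.075,-0.016,0.012],[0.075,-0.016,0.012]]' --turn '[[0,0,0],[0,0,0],[0,0,0]]'

```text
time: 8.7
position: [518.0, 38.9, 186.1]
tool_rot: [179.9, -0.5, 167.8]
wrist_force: [-6.4, 2.1, 5.0]
gripper_width: 0.297
```

```bash
python3 -c "
from m import *
st();st()
grab_frame('top');st();grab_frame('top');st()"
```

```text
t 8.7 s,t,z 498.0 147.7 186.1 rot [179.88, -0.5, 167.82] F s,t,z [-6.7, 0.7, 5.0] w 0.297 Tz [0.2, 1.22, 0.05]
t 8.7 s,t,z 498.0 147.7 186.1 rot [179.88, -0.5, 167.82] F s,t,z [-6.7, 0.7, 5.0] w 0.297 Tz [0.2, 1.22, 0.05]
t 8.75 s,t,z 498.0 147.6 186.1 rot [179.88, -0.5, 167.81] F s,t,z [-5.5, -0.3, 5.0] w 0.3 Tz [0.25, 1.2, -0.04]
t 8.8 s,t,z 498.0 147.6 186.1 rot [179.88, -0.5, 167.82] F s,t,z [-6.4, -0.2, 4.8] w 0.302 Tz [0.19, 1.15, -0.02]
```

Emit:
servo_tool --translation '[[0.055,-0.012,0.005],[0.065,-0.014,0.01],[0.065,-0.014,0.01]]' --turn '[[-0.01,-0.05,0],[-0.015,-0.07,0],[-0.015,-0.07,0]]'

```text
time: 9.1
position: [517.9, 38.9, 185.9]
tool_rot: [179.9, -0.5, 167.8]
wrist_force: [-7.0, 1.4, 5.1]
gripper_width: 0.3
```

```bash
python3 -c "
from m import *
st();grab_frame('top');st();grab_frame('top');st()"
```

```text
t 9.1 s,t,z 497.9 147.7 185.9 rot [179.89, -0.47, 167.83] F s,t,z [-7.2, -0.1, 5.1] w 0.3 Tz [0.25, 1.4, -0.04]
t 9.15 s,t,z 497.9 147.7 185.9 rot [179.89, -0.47, 167.83] F s,t,z [-7.5, -0.2, 5.5] w 0.299 Tz [0.19, 1.41, -0.03]
t 9.2 s,t,z 497.9 147.7 185.9 rot [179.89, -0.47, 167.83] F s,t,z [-7.4, 0.2, 5.0] w 0.299 Tz [0.21, 1.37, 0.03]
```

Emit:
servo_tool --translation '[[0.06,-0.013,0.01],[0.075,-0.016,0.02],[0.085,-0.018,0.03],[0.085,-0.018,0.03]]' --turn '[[-0.015,-0.07,0],[-0.02,-0.11,0],[-0.03,-0.14,0],[-0.03,-0.14,0]]'

```text
time: 9.6
position: [517.3, 39.1, 185.7]
tool_rot: [179.9, -0.3, 167.9]
wrist_force: [-9.3, 1.8, 5.7]
gripper_width: 0.298
```

```bash
python3 -c "
from m import *
st();grab_frame('top');st();grab_frame('top');st()"
```

```text
t 9.6 s,t,z 497.3 147.8 185.7 rot [179.91, -0.25, 167.86] F s,t,z [-9.5, -0.2, 5.7] w 0.298 Tz [0.24, 1.75, -0.02]
t 9.65 s,t,z 497.3 147.8 185.7 rot [179.91, -0.25, 167.86] F s,t,z [-8.7, -0.8, 5.4] w 0.301 Tz [0.28, 1.78, -0.0]
t 9.7 s,t,z 497.3 147.8 185.7 rot [179.91, -0.25, 167.85] F s,t,z [-9.7, -1.0, 5.6] w 0.299 Tz [0.36, 1.77, -0.07]
```

Emit:
servo_tool --translation '[[0.07,-0.015,0.02],[0.085,-0.018,0.03],[0.095,-0.02,0.03],[0.095,-0.02,0.03],[0.095,-0.02,0.03],[0.095,-0.02,0.03],[0.095,-0.02,0.03],[0.095,-0.02,0.03]]' --turn '[[-0.03,-0.14,0],[-0.033,-0.155,0],[-0.037,-0.175,0],[-0.037,-0.175,0],[-0.037,-0.175,0],[-0.037,-0.175,0],[-0.037,-0.175,0],[-0.037,-0.175,0]]'

```text
time: 10.5
position: [516.6, 39.3, 185.4]
tool_rot: [179.9, 0.0, 167.9]
wrist_force: [-9.8, 2.1, 7.0]
gripper_width: 0.299
```

```bash
python3 -c "
from m import *
st();grab_frame('top');st();grab_frame('top');st()"
```

```text
t 10.5 s,t,z 496.5 147.8 185.4 rot [179.94, 0.05, 167.88] F s,t,z [-10.0, -0.0, 7.0] w 0.299 Tz [0.29, 2.11, -0.06]
t 10.55 s,t,z 496.5 147.8 185.4 rot [179.94, 0.04, 167.88] F s,t,z [-11.1, -0.6, 6.3] w 0.302 Tz [0.35, 2.12, -0.02]
t 10.6 s,t,z 496.5 147.8 185.4 rot [179.94, 0.05, 167.88] F s,t,z [-10.5, -0.7, 7.3] w 0.294 Tz [0.29, 2.07, -0.07]
```

Emit:
servo_tool --translation '[[0.097,-0.021,0.05],[0.1,-0.021,0.06],[0.1,-0.021,0.06],[0.1,-0.021,0.06],[0.1,-0.021,0.06],[0.1,-0.021,0.06],[0.1,-0.021,0.06]]' --turn '[[-0.037,-0.175,0],[-0.038,-0.18,0],[-0.038,-0.18,0],[-0.038,-0.18,0],[-0.038,-0.18,0],[-0.038,-0.18,0],[-0.038,-0.18,0]]'

```text
time: 11.3
position: [515.7, 39.6, 185.4]
tool_rot: [180.0, 0.3, 167.9]
wrist_force: [-8.9, 1.5, 3.4]
gripper_width: 0.299
```

```bash
python3 -c "
from m import *
st();grab_frame('top');st();grab_frame('top');st()"
```

```text
t 11.3 s,t,z 495.7 147.9 185.4 rot [179.98, 0.35, 167.9] F s,t,z [-9.0, -0.4, 3.4] w 0.299 Tz [0.37, 1.94, -0.05]
t 11.35 s,t,z 495.7 147.9 185.4 rot [179.98, 0.35, 167.9] F s,t,z [-9.5, -0.4, 4.0] w 0.3 Tz [0.37, 1.9, -0.07]
t 11.4 s,t,z 495.7 147.9 185.4 rot [179.97, 0.35, 167.9] F s,t,z [-9.5, -0.0, 4.2] w 0.301 Tz [0.42, 1.85, -0.06]
```

Emit:
servo_tool --translation '[[-0.2,0.043,0],[-0.5,0.108,0],[-0.5,0.108,1.2],[-0.5,0.108,2.8],[-0.5,0.108,4.5],[-0.5,0.108,6.2],[-0.5,0.108,7.6],[-0.5,0.108,8.3],[-0.5,0.108,8.8],[-0.5,0.108,8.8]]' --turn '[[0.01,0.03,0],[0.01,0.05,0],[0.01,0.05,0],[0.01,0.05,0],[0.01,0.05,0],[0.01,0.05,0],[0.01,0.05,0],[0.01,0.05,0],[0.01,0.05,0],[0.01,0.05,0]]'

```text
time: 12.4
position: [503.9, 42.1, 407.1]
tool_rot: [179.9, 0.4, 167.9]
wrist_force: [0.2, -0.1, 0.2]
gripper_width: 0.299
```

```bash
python3 - <<'E'
from m import *
st(); o=get_obs(); f=grab_frame("wrist"); st(); W=wcam(f,o); im=f["image"]; import pickle; pickle.dump((o,f),open("w4.pkl","wb"))
uv,_=None,None
print(cv2.projectPoints(np.array([[0,0,1.]]),np.zeros(3),np.zeros(3),f["mtx"],None)[0].ravel())
big=cv2.resize(im[100:300,120:460],None,fx=2.3,fy=2.3,interpolation=cv2.INTER_CUBIC); cv2.imwrite("pics/w4.png",big)
E
```

```text
t 12.4 s,t,z 483.6 147.8 407.1 rot [179.88, 0.35, 167.89] F s,t,z [0.3, -0.0, 0.2] w 0.299 Tz [-0.04, -0.01, 0.01]
t 12.45 s,t,z 483.0 147.9 405.6 rot [179.95, 0.18, 167.9] F s,t,z [0.7, 0.3, -0.2] w 0.3 Tz [0.02, -0.05, 0.0]
[279.16474037 209.64220137]
```

View pics/w4.png

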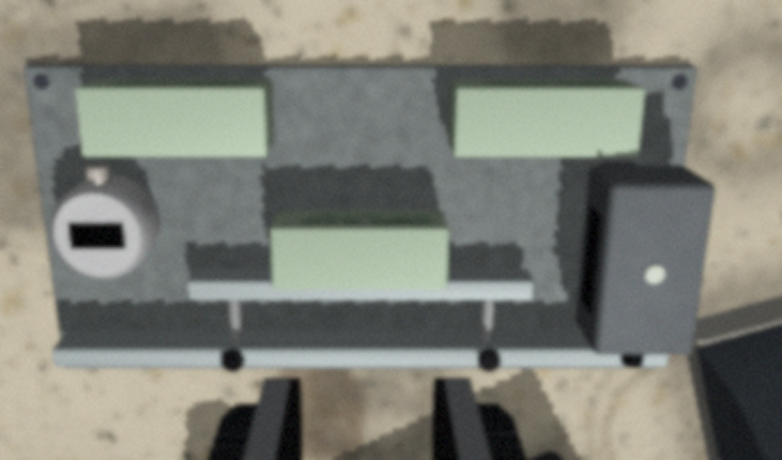

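The carton lies flat along the bar at crop (271-448, 228-290). The neighbours and the tally are unmoved.

```bash
python3 - <<'E'
from m import *
import pickle; o,f=pickle.load(open("w4.pkl","rb")); W=wcam(f,o)
for n,u,v,z in [("carton -y top",271,255,36),("carton +y top",448,255,36),("near",360,228,36),("far",360,288,36),("tally top edge",147,235,33),("tally low edge",158,225,10),("reader top edge",611,260,46),("reader top row corner",613,183,46),("right carton end",266,120,36),("left carton end",456,120,36)]:
    P=pix2w(f,W,(120+u/2.3,100+v/2.3),z)[0]; print(n,"s,t",(P[:2]@ex).round(1),(P[:2]@ey).round(1))
E
```

```text
carton -y top s,t 520.0 108.2
carton +y top s,t 520.0 186.0
near s,t 507.6 147.3
far s,t 535.6 147.3
tally top edge s,t 511.8 53.7
tally low edge s,t 514.3 52.8
reader top edge s,t 518.7 254.8
reader top row corner s,t 484.8 252.3
right carton end s,t 460.5 108.3
left carton end s,t 460.5 187.3
```

Emit:
servo_tool --translation '[[0.5,-1.5,0],[0.95,-2.87,-0.8],[0.95,-2.87,-2.5],[0.95,-2.87,-4.2],[0.95,-2.87,-5.6],[0.95,-2.87,-6],[0.95,-2.87,-6],[0.95,-2.87,-6]]' --turn '[[0,0,-0.03],[0,0,-0.03],[0,0,-0.03],[0,0,-0.03],[0,0,-0.03],[0,0,-0.03],[0,0,-0.03],[0,0,-0.03]]' --jaw 0

```text
time: 13.25
position: [527.9, -29.7, 256.5]
tool_rot: [180.0, 0.3, 167.7]
wrist_force: [-0.0, -0.1, -0.1]
gripper_width: -0.002
```

```bash
python3 - <<'E'
from m import *
st(); o=get_obs(); f=grab_frame("wrist"); st(); cv2.imwrite("pics/w5.png",f["image"])
E
```

```text
t 13.25 s,t,z 522.2 82.7 256.5 rot [179.95, 0.29, 167.74] F s,t,z [-0.0, -0.1, -0.1] w -0.002 Tz [-0.05, 0.0, -0.02]
t 13.3 s,t,z 522.5 82.8 257.2 rot [179.92, 0.38, 167.75] F s,t,z [-0.6, -0.0, -0.1] w -0.003 Tz [-0.06, -0.01, 0.01]
```

View pics/w5.png

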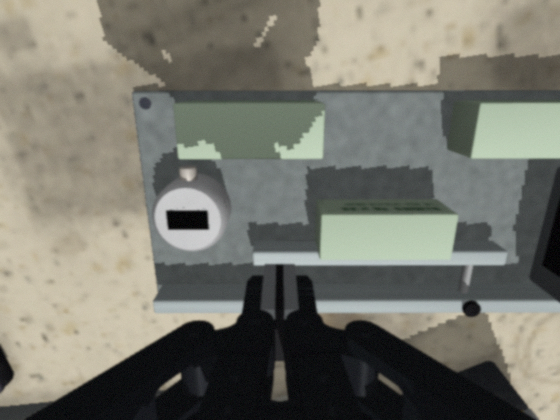

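Emit:
servo_tool --translation '[[-0.01,0,-0.8],[-0.02,0,-1.7],[-0.02,0,-2.5],[-0.02,0,-2.85],[-0.02,0,-2.85],[-0.02,0,-2.85]]' --turn '[[0.01,0.07,0],[0.01,0.07,0],[0.01,0.07,0],[0.01,0.07,0],[0.01,0.07,0],[0.01,0.07,0]]'

```text
time: 13.9
position: [528.6, -29.9, 187.4]
tool_rot: [179.9, 0.2, 167.7]
wrist_force: [0.6, -0.7, 1.1]
gripper_width: 0.001
```

```bash
python3 -c "from m import *;st()"
```

```text
t 13.9 s,t,z 522.9 82.7 187.4 rot [179.91, 0.19, 167.75] F s,t,z [0.7, -0.5, 1.1] w 0.001 Tz [0.03, 0.0, 0.02]
```

Emit:
servo_tool --translation '[[-0.014,0.126,0],[0.012,0.243,0],[0.037,0.36,0],[0.054,0.439,0],[0.071,0.517,0],[0.088,0.595,0]]' --turn '[[0,0,0],[0,0,0],[0,0,0],[0,0,0],[0,0,0],[0,0,0]]'

```text
time: 14.5
position: [530.8, -15.3, 187.5]
tool_rot: [179.9, 0.2, 167.7]
wrist_force: [0.4, -1.2, 1.8]
gripper_width: -0.001
```

```bash
python3 -c "from m import *;st()"
```

```text
t 14.5 s,t,z 522.0 97.4 187.5 rot [179.94, 0.2, 167.72] F s,t,z [0.6, -1.0, 1.8] w -0.001 Tz [-0.31, 0.05, 0.03]
```

Emit:
servo_tool --translation '[[0.034,0.156,0],[0.068,0.313,0],[0.102,0.469,0],[0.136,0.626,0],[0.169,0.782,0],[0.203,0.938,0],[0.237,1.095,0],[0.271,1.251,0],[0.305,1.408,0],[0.339,1.564,0]]' --turn '[[0,0,0],[0,0,0],[0,0,0],[0,0,0],[0,0,0],[0,0,0],[0,0,0],[0,0,0],[0,0,0],[0,0,0]]'

```text
time: 15.5
position: [539.4, 24.1, 187.5]
tool_rot: [179.9, 0.2, 167.7]
wrist_force: [-0.5, -1.2, 1.2]
gripper_width: 0.003
```

```bash
python3 -c "
from m import *
st();o=get_obs();f=grab_frame('wrist');cv2.imwrite('pics/w6.png',f['image'])"
```

```text
t 15.5 s,t,z 522.0 137.8 187.5 rot [179.95, 0.2, 167.72] F s,t,z [-0.3, -1.3, 1.2] w 0.003 Tz [-0.31, 0.04, -0.01]
```

View pics/w6.png

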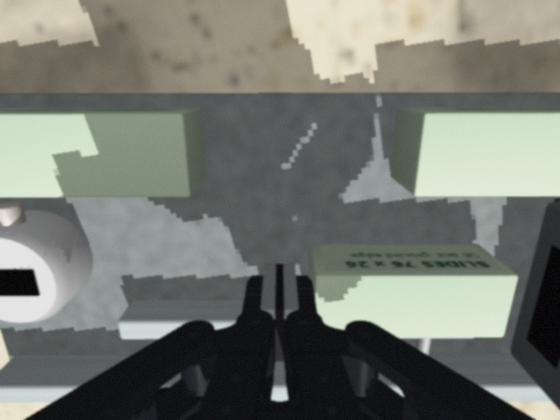

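The carton is straight along the bar. The reader face is about 20 mm ahead.

Emit:
servo_tool --translation '[[0.025,0.117,0],[0.051,0.235,0],[0.076,0.352,0],[0.102,0.469,0],[0.119,0.547,0],[0.127,0.587,0]]' --turn '[[0,0,0],[0,0,0],[0,0,0],[0,0,0],[0,0,0],[0,0,0]]'

```text
time: 16.15
position: [542.8, 40.0, 187.5]
tool_rot: [179.9, 0.2, 167.8]
wrist_force: [-0.9, -0.2, 1.1]
gripper_width: -0.003
```

Emit:
servo_tool --translation '[[0.005,0.02,0],[0.0085,0.039,0],[0.013,0.059,0]]' --turn '[[0,0,0],[0,0,0],[0,0,0]]'

```text
time: 16.45
position: [543.1, 41.4, 187.5]
tool_rot: [179.9, 0.2, 167.8]
wrist_force: [-0.6, -1.6, 1.1]
gripper_width: -0.003
```

```bash
python3 -c "from m import *;st()"
```

```text
t 16.45 s,t,z 522.0 155.5 187.5 rot [179.9, 0.2, 167.79] F s,t,z [-0.2, -1.7, 1.1] w -0.003 Tz [-0.3, 0.06, 0.03]
```

Emit:
servo_tool --translation '[[0.005,0.02,0],[0.0085,0.039,0],[0.013,0.059,0]]' --turn '[[0,0,0],[0,0,0],[0,0,0]]'

```text
time: 16.75
position: [543.2, 42.0, 187.5]
tool_rot: [180.0, 0.2, 167.8]
wrist_force: [-1.2, -4.3, 1.8]
gripper_width: 0.0
```

```bash
python3 -c "from m import *;st()"
```

```text
t 16.75 s,t,z 522.0 156.1 187.5 rot [179.98, 0.19, 167.76] F s,t,z [-0.3, -4.5, 1.8] w 0.0 Tz [-0.81, 0.25, -0.02]
```

Emit:
servo_tool --translation '[[0.013,0.059,0],[0.015,0.07,0.005],[0.015,0.07,0.01]]' --turn '[[0.03,-0.006,0],[0.05,-0.01,0],[0.05,-0.01,0]]'

```text
time: 17.05
position: [543.2, 41.8, 187.5]
tool_rot: [179.9, 0.2, 167.7]
wrist_force: [-0.6, -6.4, 0.6]
gripper_width: 0.004
```

```bash
python3 -c "from m import *;st()"
```

```text
t 17.05 s,t,z 522.0 155.9 187.5 rot [179.88, 0.16, 167.66] F s,t,z [0.7, -6.4, 0.6] w 0.004 Tz [-1.18, 0.26, 0.03]
```

Emit:
servo_tool --translation '[[0.017,0.078,0.005],[0.02,0.09,0.01],[0.02,0.09,0.01]]' --turn '[[0.06,-0.012,0],[0.08,-0.015,0],[0.08,-0.015,0]]'

```text
time: 17.35
position: [543.2, 41.3, 187.4]
tool_rot: [179.7, 0.1, 167.5]
wrist_force: [-0.4, -6.9, 1.2]
gripper_width: 0.003
```

```bash
python3 -c "from m import *;st();grab_frame('top');st()"
```

```text
t 17.35 s,t,z 522.1 155.5 187.4 rot [179.71, 0.11, 167.53] F s,t,z [1.0, -6.9, 1.2] w 0.003 Tz [-1.4, 0.31, -0.01]
t 17.4 s,t,z 522.1 155.4 187.4 rot [179.71, 0.11, 167.53] F s,t,z [-0.2, -6.5, 1.4] w -0.003 Tz [-1.44, 0.36, 0.03]
```

Emit:
servo_tool --translation '[[0.021,0.1,0.01],[0.027,0.125,0.01],[0.027,0.125,0.01]]' --turn '[[0.08,-0.015,0.03],[0.09,-0.018,0.04],[0.09,-0.018,0.04]]'

```text
time: 17.7
position: [543.3, 40.9, 187.4]
tool_rot: [179.5, 0.1, 167.6]
wrist_force: [-1.5, -8.2, 1.6]
gripper_width: 0.0
```

```bash
python3 -c "from m import *;st();grab_frame('top');st()"
```

```text
t 17.7 s,t,z 522.3 155.0 187.4 rot [179.55, 0.07, 167.56] F s,t,z [0.3, -8.3, 1.6] w 0.0 Tz [-1.6, 0.35, 0.03]
t 17.75 s,t,z 522.3 155.1 187.4 rot [179.55, 0.07, 167.56] F s,t,z [-0.4, -9.7, 1.6] w -0.005 Tz [-1.6, 0.43, -0.03]
```

Now about 9 N. I'll go slightly higher and hold.

Emit:
servo_tool --translation '[[0.03,0.135,0.01],[0.033,0.15,0.01],[0.033,0.15,0.01],[0.033,0.15,0.01],[0.033,0.15,0.01],[0.033,0.15,0.01],[0.033,0.15,0.01],[0.033,0.15,0.01]]' --turn '[[0.08,-0.016,0.03],[0.085,-0.017,0.04],[0.085,-0.017,0.04],[0.085,-0.017,0.04],[0.085,-0.017,0.04],[0.085,-0.017,0.04],[0.085,-0.017,0.04],[0.085,-0.017,0.04]]'

```text
time: 18.55
position: [543.4, 40.6, 187.3]
tool_rot: [179.5, 0.0, 167.6]
wrist_force: [-2.3, -9.5, 1.5]
gripper_width: -0.003
```

```bash
python3 -c "from m import *;st();grab_frame('top');st();grab_frame('top');st()"
```

```text
t 18.55 s,t,z 522.4 154.8 187.3 rot [179.46, 0.01, 167.58] F s,t,z [-0.3, -9.8, 1.5] w -0.003 Tz [-1.84, 0.48, -0.01]
t 18.6 s,t,z 522.4 154.8 187.4 rot [179.45, 0.01, 167.58] F s,t,z [1.0, -9.2, 2.4] w -0.002 Tz [-1.83, 0.51, 0.02]
t 18.65 s,t,z 522.4 154.8 187.3 rot [179.45, 0.01, 167.58] F s,t,z [-0.5, -9.4, 2.2] w -0.002 Tz [-1.82, 0.47, 0.02]
```

Emit:
servo_tool --translation '[[0.034,0.155,0.01],[0.036,0.165,0.01],[0.036,0.165,0.01],[0.036,0.165,0.01],[0.036,0.165,0.01],[0.036,0.165,0.01],[0.036,0.165,0.01],[0.036,0.165,0.01]]' --turn '[[0.085,-0.016,0.04],[0.09,-0.017,0.04],[0.09,-0.017,0.04],[0.09,-0.017,0.04],[0.09,-0.017,0.04],[0.09,-0.017,0.04],[0.09,-0.017,0.04],[0.09,-0.017,0.04]]'

```text
time: 19.45
position: [543.5, 40.4, 187.3]
tool_rot: [179.4, -0.1, 167.6]
wrist_force: [-3.2, -9.5, 1.9]
gripper_width: 0.002
```

```bash
python3 -c "from m import *;st();grab_frame('top');st();grab_frame('top');st()"
```

```text
t 19.45 s,t,z 522.6 154.6 187.3 rot [179.37, -0.05, 167.58] F s,t,z [-1.1, -9.9, 1.9] w 0.002 Tz [-1.89, 0.56, 0.04]
t 19.5 s,t,z 522.6 154.6 187.3 rot [179.36, -0.05, 167.58] F s,t,z [-0.2, -9.6, 2.6] w 0.001 Tz [-1.93, 0.51, -0.0]
t 19.55 s,t,z 522.6 154.6 187.3 rot [179.37, -0.05, 167.58] F s,t,z [-0.0, -10.0, 2.3] w 0.002 Tz [-1.97, 0.48, 0.03]
```

Emit:
servo_tool --translation '[[-0.03,-0.12,0],[-0.1,-0.45,0],[-0.14,-0.65,0],[-0.14,-0.65,1.2],[-0.6,-0.55,2.8],[-1.2,-0.4,4.5],[-1.5,-0.3,6.2],[-1.6,-0.25,8],[-1.6,-0.25,8.8],[-1.6,-0.25,8.8]]' --turn '[[-0.05,0,0],[-0.1,0.02,0],[-0.1,0.02,0.03],[-0.1,0.02,0.03],[-0.1,0.02,0.03],[-0.1,0.02,0.03],[-0.1,0.02,0.03],[-0.1,0.02,0.03],[-0.1,0.02,0.03],[-0.1,0.02,0.03]]'

```text
time: 20.55
position: [504.5, 34.4, 411.4]
tool_rot: [179.6, 0.4, 167.8]
wrist_force: [-0.1, 0.4, -0.7]
gripper_width: 0.0
```

Emit:
servo_tool --translation '[[0,0,0],[0,0,0],[0,0,0]]' --turn '[[0,0,0],[0,0,0],[0,0,0]]'

```text
time: 20.85
position: [504.1, 34.6, 410.0]
tool_rot: [179.7, 0.3, 167.8]
wrist_force: [-0.1, -1.2, 0.3]
gripper_width: 0.002
```

```bash
python3 - <<'E'
from m import *
st(); o=get_obs(); f=grab_frame("wrist"); W=wcam(f,o); im=f["image"]; import pickle; pickle.dump((o,f),open("w7.pkl","wb"))
cv2.imwrite("pics/w7.png",cv2.resize(im[100:300,120:460],None,fx=2.3,fy=2.3,interpolation=cv2.INTER_CUBIC))
E
```

```text
t 20.85 s,t,z 485.4 140.6 410.0 rot [179.66, 0.27, 167.81] F s,t,z [0.1, -1.2, 0.3] w 0.002 Tz [0.02, 0.02, -0.04]
```

View pics/w7.png

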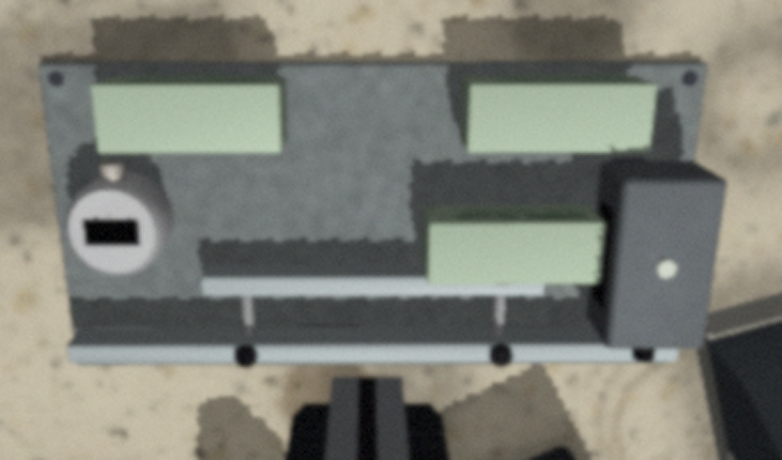

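The carton's end is at the reader at crop (603, 250) and it lies along the bar at row 284. I'll check squareness and gaps numerically.

```bash
python3 - <<'E'
from m import *
import pickle
for fn,c0,c1,bc in [("w4.pkl",243,312,(205,235)),("w7.pkl",312,376,(212,300))]:
    o,f=pickle.load(open(fn,"rb")); W=wcam(f,o); g=cv2.GaussianBlur(cv2.cvtColor(f["image"],6).astype(float),(0,0),.8)
    def line(cols,r0,r1,sg,z):
        pts=[]
        for c in cols:
            d=sg*np.gradient(g[:,c])[r0:r1]; i=int(np.clip(d.argmax(),1,len(d)-2)); a,b,e=d[i-1:i+2]; pts.append((c,r0+i+.5*(a-e)/(a-2*b+e)))
        pts=np.array(pts)
        for _ in range(4):
            p=np.polyfit(*pts.T,1); r=abs(np.polyval(p,pts[:,0])-pts[:,1]); pts=pts[r<=max(.3,2*np.median(r))]
        u=np.array([cols[0],cols[-1]]); P=pix2w(f,W,np.c_[u,np.polyval(p,u)],z)[:,:2]; e=P[1]-P[0]
        return (P@ex).round(1),round(np.degrees(np.arctan2(e[1],e[0]))-90,2),len(pts)
    print(fn,"carton near",line(range(c0,c1),192,204,1,36),"bar near",line(range(*bc),217,228,1,24),"plate",line(range(165,400),122,134,-1,6))
    for n in ("carton_left","carton_right","tally"): pass
for n in ("carton","carton_left","carton_right","tally"):
    r=spot_point("wrist",n); print(n,[(np.round(a["xyz"]).tolist(),round(a["conf"],2)) for a in r[:2]])
o,f=pickle.load(open("w7.pkl","rb")); W=wcam(f,o)
for n,u,v,z in [("carton -y top",428,250,36),("carton +y",603,250,36),("tally",161,232,33),("rc end",281,118,36),("lc end",468,118,36)]:
    P=pix2w(f,W,(120+u/2.3,100+v/2.3),z)[0]; print(n,(P[:2]@ex).round(1),(P[:2]@ey).round(1))
E
```

```text
w4.pkl carton near (array([507.2, 507.1]), np.float64(-12.18), 69) bar near (array([536.6, 536.7]), np.float64(-12.37), 30) plate (array([440.3, 440.5]), np.float64(-12.28), 127)
w7.pkl carton near (array([507.1, 506.7]), np.float64(-11.87), 64) bar near (array([536.8, 536.8]), np.float64(-12.26), 88) plate (array([440.3, 440.4]), np.float64(-12.25), 123)
carton [([554.0, 93.0, 5.0], 0.79), ([594.0, 21.0, 5.0], 0.43)]
carton_left [([500.0, 119.0, 8.0], 0.75)]
carton_right [([466.0, -29.0, 4.0], 0.67)]
tally [([499.0, -82.0, 12.0], 0.57)]
carton -y top 520.0 171.5
carton +y 520.1 249.2
tally 512.3 53.4
rc end 461.4 108.4
lc end 461.5 186.9
```

```bash
python3 -c "from m import *;st();print(hand_in())"
```

```text
t 21.1 s,t,z 485.7 140.5 410.8 rot [179.64, 0.36, 167.8] F s,t,z [-0.5, 0.4, 0.5] w -0.001 Tz [-0.01, 0.05, -0.04]
the job is handed in; nothing more can be done
None
```

I pushed the middle carton out of the row with two fingertips until it bore on the bar, then slid it along the bar with the closed fingers until its end bore on the grey reader. It was handed in after about 21 s of robot time, with the arm well clear.

- **First bearing, on the bar:** the push peaked at about 10.5 N and held 9–10 N for over half a second. I put the force on the bar at about 8 N after drag. The fingers also pressed down with up to 7 N here, so the total push was about 12.5 N.
- **Second bearing, on the reader:** the push was 9.5–10 N for over a second, with about 1.5–2 N of drag. That also leaves about 8 N on the reader.
- **Force limit:** I only read the force between moves. The highest reading was about 11 N, below the 15 N limit.
- **Final position:** in the last wrist picture the carton's end is at 249.2 mm along the row. The reader's face, felt at contact, is at about 248.5 mm. The carton's row-side face is 29–30 mm from the bar face, which matches its 29 mm width, so it is touching.
- **Neighbours and tally counter:** they are within about 1 mm of their earlier positions by edge measurement. The trained networks' positions agree to within their error.
- **A check that did not quite agree:** the carton's edge measured 0.3–0.4° off the bar's direction, which would be about 0.4 mm at the reader end. After the first press it was within 0.2°. This may be a slight real turn or measurement error, and I did not press it again.

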